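Jack up the bench shaker by its lift tab and hold it

TASK

The orbital shaker needs a new rubber foot. First pull its red isolating plug out of the socket on its deck and leave the plug in the white tray. Then stand the blue lever jack on the bench with its saddle centred under the yellow mark on the shaker's lift tab and let go of it, give the jack's handle a full pump (all the way down, then all the way back up), and finally press the handle fully down again and finish while still holding it down, so that the jack alone carries the raised shaker; leave the bottle, the beaker and the dish alone.

Things in the scene. Friction and masses are not known exactly. Their poses are not given: they have to be found in the camera images.
- plug: Red isolating plug, 60 g. Head 18 (its x) x 40 (its y) x 38 mm tall, to grip across its x faces; below it a 14 mm square steel shank 25 mm long. Origin at the centre of the head's underside, z up. It starts fully home in the socket, shank straight down, x parallel to the stand's x; a sprung detent holds it until pulled straight up with about 6 to 12 N.
- socket (a point): Centre of the mouth of the plug's socket, on the top of a black block 60 x 60 x 30 mm on the shaker's deck, 115 mm above the bench. The hole is 15 mm square and 27 mm deep.
- tray: White open tray fixed on the bench, 140 (x) x 110 (y) x 30 mm high, walls 4 mm, floor 4 mm. Origin at the centre of its underside.
- stand: Fixed black rubber mat, 170 (x) x 220 (y) x 6 mm, carrying the white shaker (5 kg). Origin at the centre of its underside. The casing, centred on it, is 220 mm along x, 260 along y, 20 to 85 mm above the bench; lift tab towards -x. A row of glass flasks along y, up to 195 mm above the bench, stands 45 mm to the +x side; the socket block is on the -x side.
- mark (a point): Lift point: centre of the underside of the shaker's steel lift tab, below the 24 mm yellow disc painted on the tab. 70 mm above the bench, shaker down. Tab 60 mm wide, 8 mm thick, 60 mm out from the casing; the mark is 40 mm out (150 mm from the stand's origin along its -x), 20 mm short of the tab's end. Axes as the stand's.
- shaker (a joint): Tilt of the shaker about its rear feet, which lie 255 mm beyond the mark along the stand's +x: 0 standing flat, grows as the tab is raised; about 0.077 rad (tab 20 mm up) with the jack's handle fully down. It settles back to 0 by its weight (15 to 25 N at the mark).
- jack: Blue lever jack, loose on the bench, 0.9 kg. Origin on its underside below the grip block; x points to the saddle, z up. Base plate 80 mm wide, 8 thick, from 165 mm behind (-x) to 105 mm ahead. Grip block 36 (x) x 32 (y) mm, 8 to 62 mm above the bench, at the origin: carry it by this, gripped across its y faces from above. Saddle 75 mm ahead; the handle points back (-x), rising.
- grip (a point): Centre of the jack's grip block, 45 mm above the jack's underside. Axes as the jack's.
- saddle_top (a point): Centre of the top of the jack's saddle (rubber-topped disc, 40 mm across): 60 mm above the jack's underside with the handle up, 10 mm below the tab; 90 mm with the handle down.
- paddle (a point): Centre of the upper face of the orange paddle (38 x 36 mm) at the end of the jack's handle. The handle's axis runs along the jack's y, 30 mm behind the jack's origin, 45 mm above its underside. Paddle 130 mm from it, its face 6 mm above the handle's centre line. Handle up: 143 mm behind the jack's origin, 110 mm above its underside; fully down: level, 160 mm behind, 51 mm above.
- handle (a joint): Jack handle: 0 fully up (27 degrees above level), 0.48 rad fully down (level, at its stop). The saddle rises 62.5 mm per rad in step with it; there is no ratchet: let go, a spring (3 to 5 N at the paddle) brings handle and saddle back. Holding it down with the shaker's weight takes some 10 to 17 N at the paddle.
- bottle: Brown glass reagent bottle with a blue cap, 60 mm across, 130 mm tall, loose bystander. Origin at the centre of its underside.
- beaker: Glass beaker, 70 mm across, 90 mm tall, loose bystander. Origin at the centre of its underside.
- dish: Closed clear petri dish, 90 mm across, 14 mm tall, loose bystander. Origin at the centre of its underside.
Not all that is in view belongs to the job. Of the things shaped like the plug, the red one is meant.

How it is judged (in metres and radians):
On the way, in this order (a step that is already met when the one before it is completed fails the run):
1. the plug is out of its socket and lies released in the tray (x of plug in the frame of tray between -0.07 and 0.07 m and y of plug in the frame of tray between -0.055 and 0.055 m and height (world z) of plug below 0.05 m and linear speed of plug below 0.05 m/s and contact force between each of the arm, the fingers and plug below 0.2 N), for 0.2 s.
2. the jack stands flat on the bench, let go, handle up, its saddle within 14 mm of the point below the mark (horizontal distance between saddle_top and mark below 0.014 m and height (world z) of jack below 0.004 m and angle between jack's own z axis and vertical below 0.04 rad and value of joint handle below 0.08 rad and linear speed of jack below 0.02 m/s and contact force between each of the fingers, the arm and jack below 0.2 N), for 0.2 s.
3. first stroke: the handle is all the way down and the jack has raised the shaker (value of joint handle above 0.43 rad and value of joint shaker above 0.06 rad and contact force between jack and stand above 5 N), for 0.05 s.
4. the handle is all the way back up and the shaker is down (value of joint handle below 0.06 rad and value of joint shaker below 0.01 rad), for 0.05 s.
At the end, for the whole second after the job is handed in: The robot presses the handle down (over 5 N, joint over 0.43), the shaker is still, tilted over 0.06 rad and carried by the jack alone (over 8 N at the tab, robot not touching the shaker), saddle within 18 mm of the mark in plan, jack flat on the bench, plug in the tray (value of joint handle above 0.43 rad and value of joint shaker above 0.06 rad and horizontal distance between saddle_top and mark below 0.018 m and contact force between jack and stand above 8 N and height (world z) of jack below 0.005 m and angle between jack's own z axis and vertical below 0.04 rad and contact force between any of the fingers, the arm and jack above 5 N and contact force between each of the arm, the fingers and stand below 1 N and velocity of joint shaker between -0.05 and 0.05 rad/s and x of plug in the frame of tray between -0.07 and 0.07 m and y of plug in the frame of tray between -0.055 and 0.055 m and height (world z) of plug below 0.05 m); the arm keeps its last pose, push and grip.
It fails at once if the shaker is raised while its plug is in the socket (value of joint shaker above 0.03 rad and distance between plug and socket below 0.02 m).
It fails at once if the jack is tipped over (angle between jack's own z axis and vertical above 0.5 rad).
It fails at once if a bystander is pushed away or tipped (distance of any of bottle, beaker, dish from where it was at the start of the episode above 0.03 m or angle between any of bottle, beaker's own z axis and vertical above 0.5 rad).
It also fails if it takes over 72 s, if anything falls off the work surface, if the arm or the gripper's body presses on something with over 40 N, if the wrist force passes 120 N, or if a joint passes its speed limit or range.

ROBOT

A 7-joint arm with a two-finger parallel gripper is mounted at the origin on the work surface. World frame = base frame: x ahead of the robot, y to its left, z up, the work surface at z = 0. Lengths are in mm, angles in rad, forces in N, time in s.
With the tool pointing down it reaches from about 400 to 850 mm from the base axis. Payload 10.4 kg.
Tool frame: the origin (TCP) lies midway between the tips of the shut fingers; the grasp point (between the pads) lies 19 mm behind it (bot.pinch_z is the distance from the TCP to the grasp point, in mm); z points along the fingers, y is the line along which they close (so a half turn about z gives the same grasp; the last joint's range is limited). The gripper opens to 87 mm and grips with 3 to 60 N. Pads are 19 mm wide; open, the fingers measure 117 mm over their backs; the gripper's body (75 mm by 190 mm) begins 51 mm behind the grasp point.
Start: joints at [-1.366, 0.332, -0.065, 1.46, 0.022, 1.35, -0.088], TCP at [141.132, 608.879, 222.576] pointing down, gripper open.
Joint ranges: [-2.6, 2.6], [-0.5, 2.12], [-1.47, 1.34], [0.16, 2.42], [-1.27, 4.41], [0.06, 2.06], [-2.6, 2.6]. Speed limits (rad/s): [2.22, 2.22, 2.79, 2.79, 3.14, 3.14, 3.14].

INTERFACE

Orientations are given as a unit quaternion [w, x, y, z].
In Python, from station import bot gives the robot as it stands. The module is installed in compiled form; this text tells all that it offers.
- The arm moves only by the tool play_rows, never from a script. Its argument "series" is a list of rows, each a list of 3 entries, a list of its own where there are three numbers: the shift along the tool's x, y, z in cm, then the turn about the tool's z in degrees, then the closure in counts, from 0 (fully open) to 255 (shut). In form: [[[x, y, z], roll, grip], ...]. A call has 1 to 12 rows; each row is the pose to reach, as a shift and turn from the pose commanded when the call began, along the tool's axes at that moment; what a row does not reach only later rows make up. A row lasts 1/12 s, in which the tool goes at most 41.7 mm and 7.16 degrees, less where a joint would pass 70% of its speed; a pose out of reach is approached as far as the arm can. A call with a gripper value outside its range is refused whole. The fingers move at their own pace and stop on an object; "force" is the grip in N (left out, the last holds). Time passes only in rows, so rows that repeat a pose let the fingers close. It gives the time, the measured TCP pose, the force, the opening and the grip force at its end, in the units of the state.
- bot.observe(): the state, without advancing time (a new reading comes with each control period).
- bot.snapshot(name): name is "scene" or "top"; returns (picture, depth): 384x512x3 uint8, red, green, blue; 384x512 float32, mm along the optical axis (not along the pixel's ray), 0 where there is no reading.
- bot.calibration(name): a dict with "intrinsics" (3x3 intrinsics, pixels), "dist" ([k1, k2, p1, p2, k3] as OpenCV has them; the pictures are not rectified), "R" (3x3) and "t" (3): a world point X has camera coordinates R X + t. Camera axes: x right, y down, z forward; pixel columns grow to the right and rows downward; lengths in mm; the calibration is good to about 2 mm. A picture is of the moment at which its call begins. calibration takes no time and is no camera call.
- bot.job_done(): hands the job in; it is judged then, once.
The state is a dict: "time": time; "q": joint angles; "dq": joint speeds; "effort": joint torques, N m; "ee_pos": TCP position; "tcp_rot": TCP orientation; "ft_force": force on the tool from outside, world axes, zero at the start; "ft_torque": the same for the moment, N m; "gripper_width": finger opening in mm; "grip_force": force on a finger pad.
Only numpy, scipy, OpenCV 4.12 (cv2) and the standard library are available. Lean on these libraries where they do the work, as an engineer would, in place of code of your own. Each camera call takes 0.05 s, during which the arm holds its last target. There are 200 camera calls.

## Working session

There is one attempt and no reset: what is moved stays moved. The work goes in short steps, Python scripts to look and compute and a tool call to move; the robot and the scene stay as the last step left them, time stands still between calls to the robot, and variables do not carry over. Pictures are saved under pics/ and viewed, at most 10 in all, crops included, and the job is handed in when it is done.

Besides the shell and the picture viewer there is one more tool, called after "Emit:" in YAML: its name, and indented under it one key for each argument. play_rows: Moves the arm, as the interface text tells. Its arguments: {"type":"object","properties":{"series":{"type":"array"},"force":{"type":"number"}},"required":["series"]}

```bash
mkdir -p pics; python3 - <<'E'
from station import bot
import cv2,numpy as np
for n in("scene","top"):
    p,d=bot.snapshot(n); np.savez(n+"0.npz",p=p,d=d); cv2.imwrite(f"pics/{n}0.png",p[:,:,::-1])
    c=bot.calibration(n); print(n,c)
s=bot.observe(); print(s, bot.pinch_z)
E
```

```text
scene {'intrinsics': array([[489.58258253,   0.        , 261.89942093],
       [  0.        , 489.58258253, 187.52099584],
       [  0.        ,   0.        ,   1.        ]]), 'dist': array([-0.15912116,  0.        ,  0.        ,  0.        ,  0.        ]), 'R': array([[-0.76635561,  0.64219022,  0.01705283],
       [ 0.45803831,  0.56482584, -0.68642019],
       [-0.45044421, -0.51823112, -0.72700517]]), 't': array([ 367.37076248, -182.08460466, 1593.13926003])}
top {'intrinsics': array([[348.28008313,   0.        , 257.75766848],
       [  0.        , 348.28008313, 188.54732171],
       [  0.        ,   0.        ,   1.        ]]), 'dist': array([-0.0798724,  0.       ,  0.       ,  0.       ,  0.       ]), 'R': array([[-1.71751737e-02, -9.99851778e-01, -1.19773924e-03],
       [-9.99089392e-01,  1.72088462e-02, -3.90415575e-02],
       [ 3.90563824e-02,  5.26103041e-04, -9.99236870e-01]]), 't': array([ 17.4314967 , 501.4265845 , 954.52769963])}
{'time': 0.1, 'q': array([-1.36561124,  0.33279105, -0.06470193,  1.46084079,  0.02158295,
        1.34990134, -0.08849354]), 'dq': array([-0.00068376, -0.00134812,  0.00069163, -0.00366575, -0.00015475,
        0.0019083 , -0.00071431]), 'effort': array([ 1.96060726e-03, -6.24556160e+01,  2.47147784e-02, -3.90715349e+01,
       -6.15548179e-02,  3.66872759e-02,  7.35461595e-05]), 'ee_pos': array([141.05716632, 608.52484908, 221.85240543]), 'tcp_rot': array([-5.14027175e-05,  1.13634826e-01,  9.93522389e-01, -6.20854172e-04]), 'ft_force': array([-0.60329699, -0.40100701, -0.28503891]), 'ft_torque': array([-0.00353036,  0.0284922 ,  0.00382481]), 'grip_force': 0.0, 'gripper_width': 86.92670059617575} 18.700000000000003
```

View pics/scene0.png

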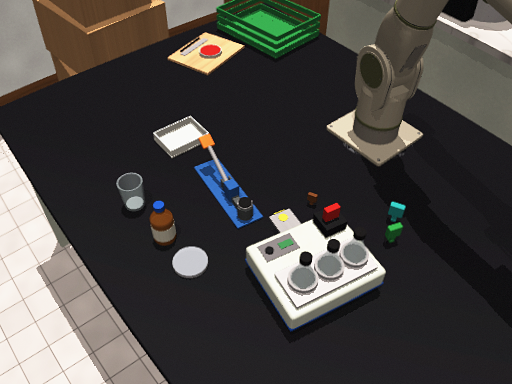

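View pics/top0.png

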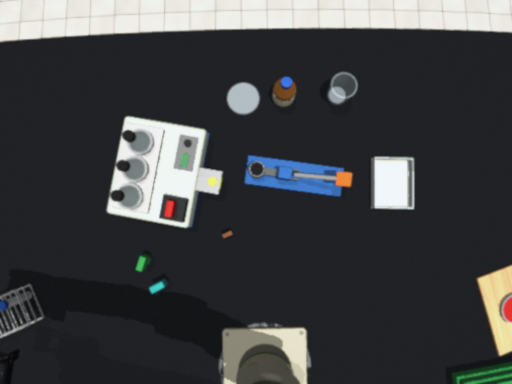

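The top view shows the shaker at left (flasks around (130,168), red plug at (169,208), yellow mark at (212,181)). The jack lies at (295,175) with its saddle at (257,169) and orange paddle at (344,179), and the tray is at (393,183). The dish, bottle and beaker sit above these, near rows 85–98.

```bash
cat >h.py <<'E'
import cv2,numpy as np
from station import bot
def ray(n,uv,z):
    c=bot.calibration(n);K=c["intrinsics"];R=np.array(c["R"]);t=np.array(c["t"])
    p=cv2.undistortPoints(np.array(uv,float).reshape(-1,1,2),K,np.array(c["dist"])).reshape(-1,2)
    d=np.c_[p,np.ones(len(p))]@R; o=-R.T@t
    return (o+d*((z-o[2])/d[:,2:]))[:,:2]
def mask(p,lo,hi,box=None):
    h=cv2.cvtColor(p,cv2.COLOR_RGB2HSV); m=cv2.inRange(h,lo,hi)
    if box:
        b=np.zeros_like(m);x0,y0,x1,y1=box;b[y0:y1,x0:x1]=1;m*=b
    return m
def big(m):
    return max(cv2.findContours(m,0,cv2.CHAIN_APPROX_NONE)[0],key=cv2.contourArea)
def cen(m):
    c=big(m);M=cv2.moments(c);return [M['m10']/M['m00'],M['m01']/M['m00']],c
def rect(n,c,z):
    w=ray(n,c.reshape(-1,2),z).astype(np.float32);return cv2.minAreaRect(w)
E
python3 - <<'E'
from h import *
T=np.load("top0.npz")["p"];S=np.load("scene0.npz")["p"]
R,Y,O,B=((0,160,90),(6,255,255)),((22,120,120),(35,255,255)),((7,170,150),(18,255,255)),((100,120,60),(125,255,255))
def do(n,p,nm,col,box,z):
    c,k=cen(mask(p,*col,box)); print(n,nm,np.round(c,1),cv2.contourArea(k),'xy',ray(n,[c],z).round(1)[0],'rect',np.round(np.hstack(rect(n,k,z)),1))
do("top",T,"plug",R,(155,195,190,222),153)
do("top",T,"mark",Y,(200,165,230,195),78)
do("top",T,"paddle",O,(330,165,360,190),110)
do("top",T,"base",B,(240,150,350,200),8)
do("scene",S,"plug",R,(318,200,345,222),143)
do("scene",S,"mark",Y,(270,208,295,230),78)
do("scene",S,"paddle",O,(195,130,220,150),108)
W=((0,0,120),(180,60,255))
do("top",T,"tray",W,(365,150,420,215),30)
do("top",T,"casing",W,(100,110,225,235),85)
do("top",T,"saddle",((0,0,0),(180,255,50)),(246,158,268,180),60)
c,k=cen(mask(T,*W,(197,168,225,198)));print('tab',np.round(np.hstack(rect("top",k,78)),1))
for nm,b,z in(("dish",(222,75,264,118),14),):do("top",T,nm,((0,0,90),(180,90,255)),b,z)
d=np.load("top0.npz")["d"]; print(d[200:216:3,160:180:3])
cv2.imwrite("pics/c.png",cv2.resize(T[100:240,100:420,::-1],None,fx=2.5,fy=2.5,interpolation=2))
E
```

```text
top plug [169.2 208.3] 127.0 xy [452.8 219.1] rect [453.  218.9  21.1  40.8  78. ]
top mark [212.1 181.1] 33.0 xy [520.3 126.2] rect [520.5 126.4  15.6  15.5  89. ]
top paddle [344.1 178.8] 169.5 xy [ 518.4 -207.1] rect [ 519.3 -206.4   37.    35.8   80.3]
top base [289.  175.3] 2409.0 xy [537.2 -78.7] rect [536.5 -92.4 274.7  85.   81.2]
scene plug [332. 211.] 174.0 xy [454.2 227.3] rect [456.2 227.3  39.8  56.2  77.3]
scene mark [282.9 216.9] 41.5 xy [519.  127.8] rect [518.9 128.2  19.8  20.5  50.8]
scene paddle [206.1 140.6] 120.0 xy [ 518.6 -203.1] rect [ 518.6 -202.8   51.2   36.    73. ]
top tray [393.7 182.6] 2008.0 xy [ 510.7 -364.7] rect [ 510.6 -365.9  112.7  143.6   88.2]
top casing [161.6 172.1] 8238.5 xy [545.3 255.6] rect [543.3 241.7 279.9 259.2  78.7]
top saddle [256.5 168.5] 73.0 xy [552.5  11.2] rect [552.5  11.2  23.7  23.8  89. ]
tab [522.3 137.7  66.2  61.4  78.8]
top dish [242.8  98. ] 809.0 xy [756.1  46.3] rect [756.2  45.8  89.8  91.7  89. ]
[[890.17346 859.6668  860.696   821.1818  848.8482  860.2188  856.46857]
 [887.0522  856.88904 858.5168  819.1221  820.91583 835.3989  858.19116]
 [889.0803  857.0795  818.59296 821.11346 820.68286 840.1028  858.6148 ]
 [888.1342  858.87164 817.8816  820.29596 820.67267 848.50024 858.3578 ]
 [857.90784 858.268   821.055   820.7196  823.6185  850.9298  860.4384 ]
 [858.54706 854.68585 819.2535  819.1306  825.47327 858.1543  857.19495]]
```

View pics/c.png

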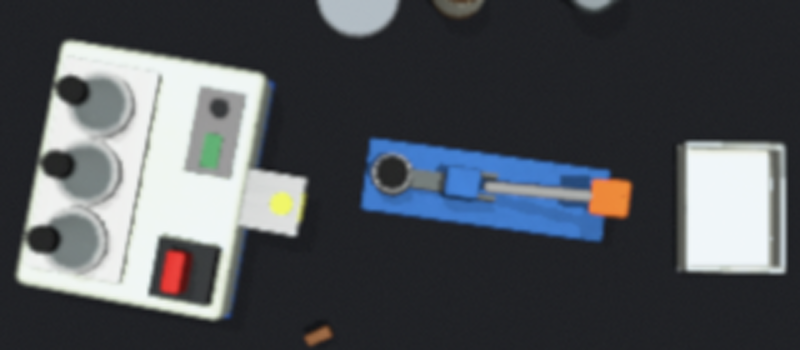

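The enlarged crop confirms the layout. The jack's yaw is about 81° with the saddle at (552,11), the mark is at (520,127), and the plug is at about (453,220).

```bash
cat >>h.py <<'E'
from scipy.spatial.transform import Rotation as Ro
def shift(x,y,z,ang=None):
    s=bot.observe();q=s["tcp_rot"];R=Ro.from_quat(np.r_[q[1:],q[0]]).as_matrix()
    a=np.degrees(np.arctan2(R[1,1],R[0,1]));print("t",s["time"],"pos",s["ee_pos"].round(1),"yang",a.round(2),"tilt",R[2].round(3),"F",s["ft_force"].round(1),"w",round(s["gripper_width"],1),"q7",s["q"].round(2))
    print("shift cm",(R.T@(np.array([x,y,z])-s["ee_pos"])/10).round(2),"roll",None if ang is None else round(a-ang,2))
E
python3 - <<'E'
from h import *
T=np.load("top0.npz")["p"]
print(T[208,160:182])
m=mask(T,(0,160,190),(6,255,255),(155,195,190,222));c,k=cen(m);print(c,ray("top",[c],153),rect("top",k,153))
shift(453,220.5,200,78.6)
E
```

```text
[[200 212 210]
 [115 121 121]
 [ 60  63  64]
 [ 58  57  58]
 [ 85  54  56]
 [151  51  50]
 [216  54  51]
 [230  59  54]
 [233  62  57]
 [235  65  60]
 [235  67  61]
 [226  61  56]
 [184  46  41]
 [117  26  24]
 [ 85  18  16]
 [ 76  27  27]
 [ 61  39  40]
 [ 52  49  50]
 [ 53  55  56]
 [ 57  60  61]
 [ 58  61  62]
 [ 58  62  63]]
[168.56410256410257, 208.52564102564102] [[452.39268459 220.53854084]] ((452.4102478027344, 220.4658203125), (14.556489944458008, 37.06431198120117), 78.02344512939453)
t 0.1 pos [141.1 608.5 221.9] yang 76.95 tilt [-0.    -0.001 -1.   ] F [-0.6 -0.4 -0.3] w 86.9 q7 [-1.37  0.33 -0.06  1.46  0.02  1.35 -0.09]
shift cm [-39.15 -30.75   2.23] roll -1.65
```

Emit:
play_rows:
  series:
    - [[-4, -3.1, 0], -0.3, 100]
    - [[-8, -6.3, 0], -0.6, 100]
    - [[-11, -8.6, 0], -1, 100]
    - [[-14, -11, 0], -1.65, 100]
    - [[-17, -13.4, 0], -1.65, 100]
    - [[-20, -15.7, 0], -1.65, 100]
    - [[-23, -18.1, 0], -1.65, 100]
    - [[-26, -20.4, 0], -1.65, 100]
    - [[-29, -22.8, 0], -1.65, 100]
    - [[-32, -25.1, 0], -1.65, 100]
    - [[-35, -27.5, 0], -1.65, 100]
    - [[-37, -29, 0], -1.65, 100]
  force: 30

```text
time: 1.1
ee_pos: [438.0, 239.0, 222.5]
tcp_rot: [0.0, 0.101, 0.995, -0.0]
ft_force: [0.6, -0.5, -0.6]
gripper_width: 53.0
grip_force: 0.0
```

```bash
python3 -c "
from h import *
shift(452.7,220.8,200,78.6)"
```

```text
t 1.1 pos [438.  239.  222.5] yang 78.4 tilt [-0.    -0.001 -1.   ] F [ 0.6 -0.5 -0.6] w 53.0 q7 [-0.86  0.05  0.28  1.8  -0.01  1.3   0.79]
shift cm [-1.81 -1.49  2.26] roll -0.2
```

Emit:
play_rows:
  series:
    - [[-1, -0.8, 0], 0, 100]
    - [[-1.8, -1.5, 0.5], 0, 100]
    - [[-1.8, -1.5, 1.5], 0, 100]
    - [[-1.8, -1.5, 2.5], 0, 100]
    - [[-1.8, -1.5, 3], 0, 100]
    - [[-1.8, -1.5, 3], 0, 100]
    - [[-1.8, -1.5, 3], 0, 100]

```text
time: 1.68
ee_pos: [449.9, 225.3, 192.0]
tcp_rot: [-0.0, 0.098, 0.995, -0.0]
ft_force: [-0.1, 0.5, 0.6]
gripper_width: 52.8
grip_force: 0.0
```

```bash
python3 -c "
from h import *
shift(452.7,220.8,129,78.6)"
```

```text
t 1.6833 pos [449.9 225.3 192. ] yang 78.7 tilt [ 0.001 -0.001 -1.   ] F [-0.1  0.5  0.6] w 52.8 q7 [-0.83  0.08  0.29  1.83 -0.02  1.23  0.84]
shift cm [-0.37 -0.39  6.3 ] roll 0.1
```

Emit:
play_rows:
  series:
    - [[-0.4, -0.4, 1], 0, 100]
    - [[-0.4, -0.4, 2], 0, 100]
    - [[-0.4, -0.4, 3], 0, 100]
    - [[-0.4, -0.4, 4], 0, 100]
    - [[-0.4, -0.4, 5], 0, 100]
    - [[-0.4, -0.4, 5.6], 0, 100]
    - [[-0.4, -0.4, 6.1], 0, 100]
    - [[-0.4, -0.4, 6.1], 0, 100]
    - [[-0.4, -0.4, 6.1], 0, 100]

```text
time: 2.43
ee_pos: [453.9, 219.9, 131.5]
tcp_rot: [-0.0, 0.099, 0.995, -0.0]
ft_force: [-0.1, 1.0, 0.5]
gripper_width: 52.6
grip_force: 0.0
```

```bash
python3 -c "
from h import *
shift(452.7,220.8,129,78.6)
p,d=bot.snapshot('scene');cv2.imwrite('pics/s1.png',cv2.resize(p[140:300,240:420,::-1],None,fx=3.5,fy=3.5))"
```

```text
t 2.4333 pos [453.9 219.9 131.5] yang 78.6 tilt [ 0. -0. -1.] F [-0.1  1.   0.5] w 52.6 q7 [-0.82  0.14  0.3   1.9  -0.05  1.11  0.87]
shift cm [0.14 0.07 0.25] roll -0.0
```

View pics/s1.png

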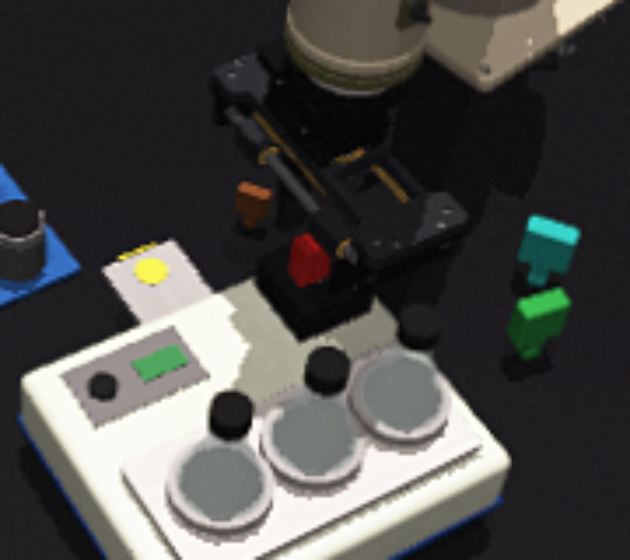

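The crop shows the red head at about (308,262), between the open fingers, with the gripper body clear above the flask stoppers. I'll close and pull.

Emit:
play_rows:
  series:
    - [[0.1, 0.1, 0.2], 0, 100]
    - [[0.1, 0.1, 0.2], 0, 255]
    - [[0.1, 0.1, 0.2], 0, 255]
    - [[0.1, 0.1, 0.2], 0, 255]
    - [[0.1, 0.1, 0.2], 0, 255]
    - [[0.1, 0.1, 0.2], 0, 255]
    - [[0.1, 0.1, 0.2], 0, 255]
    - [[0.1, 0.1, 0.2], 0, 255]
  force: 45

```text
time: 3.15
ee_pos: [453.2, 221.3, 129.6]
tcp_rot: [0.0, 0.099, 0.995, 0.0]
ft_force: [0.4, 1.0, -0.6]
gripper_width: 17.9
grip_force: 45.0
```

Emit:
play_rows:
  series:
    - [[0, 0, -0.4], 0, 255]
    - [[0, 0, -0.8], 0, 255]
    - [[0, 0, -1.3], 0, 255]
    - [[0, 0, -2], 0, 255]
    - [[0, 0, -3], 0, 255]
    - [[0, 0, -4], 0, 255]
    - [[0, 0, -5.5], 0, 255]
    - [[0, 0, -7], 0, 255]
    - [[0, 0, -9], 0, 255]
    - [[0, 0, -11], 0, 255]
    - [[0, 0, -12], 0, 255]
    - [[0, 0, -12], 0, 255]

```text
time: 4.15
ee_pos: [454.2, 221.4, 252.5]
tcp_rot: [0.002, 0.1, 0.995, 0.002]
ft_force: [-0.1, -0.1, -1.1]
gripper_width: 17.8
grip_force: 45.0
```

```bash
python3 -c "
from h import *
shift(511,-365,245,78.6)"
```

```text
t 4.15 pos [454.2 221.4 252.5] yang 78.58 tilt [-0.003  0.003 -1.   ] F [-0.1 -0.1 -1.1] w 17.8 q7 [-0.83  0.04  0.3   1.74 -0.01  1.36  0.84]
shift cm [-17.18 -56.35   0.61] roll -0.02
```

Emit:
play_rows:
  series:
    - [[-0.7, -2.2, 0], 3, 255]
    - [[-1.8, -5.9, 0], 8, 255]
    - [[-2.9, -9.5, 0], 13, 255]
    - [[-4, -13.2, 0], 18, 255]
    - [[-5.1, -16.9, 0], 23, 255]
    - [[-6.3, -20.6, 0], 28, 255]
    - [[-7.4, -24.3, 0], 33, 255]
    - [[-8.5, -28, 0], 38, 255]
    - [[-9.7, -31.7, 0], 43, 255]
    - [[-10.8, -35.4, 0], 48, 255]
    - [[-12, -39.2, 0], 53, 255]
    - [[-13.1, -43, 0], 58, 255]

```text
time: 5.15
ee_pos: [495.6, -228.5, 248.7]
tcp_rot: [-0.0, 0.571, 0.821, -0.0]
ft_force: [0.1, -0.4, -1.5]
gripper_width: 17.7
grip_force: 45.0
```

```bash
python3 -c "
from h import *
shift(511,-365,245,-9)"
```

```text
t 5.15 pos [ 495.6 -228.5  248.7] yang 20.32 tilt [ 0.    -0.001 -1.   ] F [ 0.1 -0.4 -1.5] w 17.7 q7 [-0.34  0.16  0.78  1.67 -0.12  1.36  0.81]
shift cm [-13.33  -3.3    0.37] roll 29.32
```

Emit:
play_rows:
  series:
    - [[-3, -0.8, 0], 4, 255]
    - [[-6, -1.5, 0], 9, 255]
    - [[-8.5, -2.2, 1], 14, 255]
    - [[-11, -2.8, 3], 19, 255]
    - [[-12.6, -3.2, 5], 24, 255]
    - [[-13.3, -3.3, 7.5], 29, 255]
    - [[-13.3, -3.3, 10], 29, 255]
    - [[-13.3, -3.3, 12], 29, 255]
    - [[-13.3, -3.3, 13], 29, 255]
    - [[-13.3, -3.3, 13], 29, 255]

```text
time: 5.98
ee_pos: [510.7, -361.7, 116.6]
tcp_rot: [-0.002, 0.757, 0.653, -0.001]
ft_force: [-0.6, 0.3, -0.8]
gripper_width: 18.1
grip_force: 45.0
```

```bash
python3 -c "
from h import *
shift(511,-365,45,-9)
p,d=bot.snapshot('scene');cv2.imwrite('pics/s2.png',cv2.resize(p[60:240,100:300,::-1],None,fx=3,fy=3))"
```

```text
t 5.9833 pos [ 510.7 -361.7  116.6] yang -8.45 tilt [ 0.001 -0.005 -1.   ] F [-0.6  0.3 -0.8] w 18.1 q7 [-0.07  0.53  0.83  1.62 -0.41  1.19  0.7 ]
shift cm [-0.33  0.11  7.16] roll 0.55
```

View pics/s2.png

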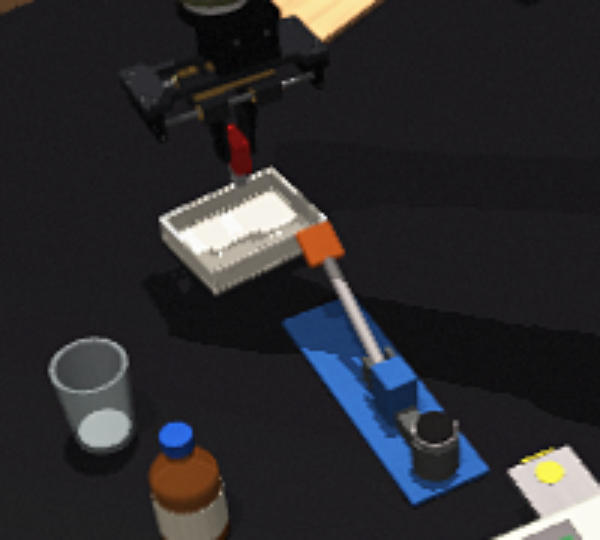

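The crop shows the plug held at (238,150), above the tray at (243,228), with the jack untouched. I'll lower and release.

Emit:
play_rows:
  series:
    - [[-0.3, 0.1, 1.5], 0.5, 255]
    - [[-0.3, 0.1, 3], 0.5, 255]
    - [[-0.3, 0.1, 4.5], 0.5, 255]
    - [[-0.3, 0.1, 5.6], 0.5, 255]
    - [[-0.3, 0.1, 6.4], 0.5, 255]
    - [[-0.3, 0.1, 6.8], 0.5, 255]
    - [[-0.3, 0.1, 7], 0.5, 255]
    - [[-0.3, 0.1, 7], 0.5, 255]
    - [[-0.3, 0.1, 7], 0.5, 255]
    - [[-0.3, 0.1, 7], 0.5, 170]
    - [[-0.3, 0.1, 7], 0.5, 140]
    - [[-0.3, 0.1, 7], 0.5, 110]

```text
time: 7.03
ee_pos: [513.2, -365.7, 49.9]
tcp_rot: [0.0, 0.76, 0.65, 0.0]
ft_force: [0.5, -1.1, 0.1]
gripper_width: 30.6
grip_force: 0.0
```

Emit:
play_rows:
  series:
    - [[0, 0, 0], 0, 90]
    - [[0, 0, 0], 0, 70]
    - [[0, 0, -1], 0, 70]
    - [[0, 0, -3], 0, 40]
    - [[0, 0, -6], 0, 0]
    - [[0, 0, -9], 0, 0]
    - [[0, 0, -12], 0, 0]
    - [[0, 0, -15], 0, 0]
    - [[0, 0, -18], 0, 0]
    - [[0, 0, -18], 0, 0]

```text
time: 7.87
ee_pos: [514.3, -367.6, 236.4]
tcp_rot: [0.004, 0.76, 0.65, 0.001]
ft_force: [-0.1, -1.1, 0.4]
gripper_width: 86.4
grip_force: 0.0
```

```bash
python3 -c "
from h import *
p,d=bot.snapshot('top');
m=mask(p,(0,160,60),(6,255,255),(365,150,425,220));print(m.sum()/255)
c,k=cen(m);print(c,rect('top',k,25))
p,d=bot.snapshot('scene');c,k=cen(mask(p,(0,160,60),(6,255,255),(145,110,215,160)));print(c,ray('scene',[c],25))
shift(541.1,-62.8,230,-8.8)"
```

```text
86.0
[398.1313131313131, 181.49242424242425] ((513.8946533203125, -377.62237548828125), (48.340423583984375, 13.842196464538574), 89.06285095214844)
[178.87795992714024, 127.16211293260473] [[ 497.50735076 -392.35573657]]
t 7.9667 pos [ 513.3 -366.1  231.2] yang -8.91 tilt [-0.001  0.003 -1.   ] F [ 1.1 -1.  -1. ] w 86.7 q7 [-0.1   0.44  0.89  1.47 -0.35  1.39  0.65]
shift cm [30.4  -1.95  0.1 ] roll -0.11
```

Emit:
play_rows:
  series:
    - [[2, -0.1, 0], 0, 0]
    - [[5, -0.3, 0], 0, 0]
    - [[8.5, -0.5, 0], 0, 0]
    - [[12, -0.8, 0], 0, 0]
    - [[15.5, -1, 0], 0, 0]
    - [[19, -1.2, 0], 0, 0]
    - [[22, -1.4, 0], 0, 0]
    - [[25, -1.6, 0], 0, 0]
    - [[28, -1.8, 0], 0, 0]
    - [[30, -1.9, 0], 0, 0]
    - [[30.4, -1.9, 0], 0, 0]
    - [[30.4, -1.9, 0], 0, 0]

```text
time: 8.97
ee_pos: [540.9, -60.6, 228.6]
tcp_rot: [-0.001, 0.759, 0.651, -0.001]
ft_force: [0.5, 0.3, -0.3]
gripper_width: 87.3
grip_force: 0.0
```

```bash
python3 -c "
from h import *
p,d=bot.snapshot('top');
m=mask(p,(0,160,60),(6,255,255),(365,150,425,220));print(m.sum()/255)
c,k=cen(m);print(c,rect('top',k,25))
shift(541.1,-62.8,75,-8.8)"
```

```text
85.0
[398.0127226463104, 181.5623409669211] ((513.8937377929688, -377.595458984375), (48.286705017089844, 13.839482307434082), 89.06285095214844)
t 9.0167 pos [540.8 -62.5 228.9] yang -8.86 tilt [-0.001 -0.001 -1.   ] F [-0.3  0.2 -0.3] w 86.9 q7 [-0.7   0.18  0.83  1.7  -0.13  1.32  0.  ]
shift cm [-0.02  0.06 15.39] roll -0.06
```

Emit:
play_rows:
  series:
    - [[0, 0, 2], 0, 0]
    - [[0, 0, 5], 0, 0]
    - [[0, 0, 8], 0, 0]
    - [[0, 0, 11], 0, 0]
    - [[0, 0, 14], 0, 0]
    - [[0, 0, 16.5], 0, 0]
    - [[0, 0, 18.5], 0, 0]
    - [[0, 0, 19.6], 0, 0]
    - [[0, 0, 20.2], 0, 0]
    - [[0, 0, 20.2], 0, 0]
    - [[0, 0, 20.2], 0, 0]

```text
time: 9.93
ee_pos: [541.7, -63.1, 28.3]
tcp_rot: [0.0, 0.76, 0.65, 0.0]
ft_force: [0.3, 0.2, 0.5]
gripper_width: 86.8
grip_force: 0.0
```

Emit:
play_rows:
  series:
    - [[0, 0, 0], 0, 100]
    - [[0, 0, 0], 0, 150]
    - [[0, 0, 0], 0, 170]
    - [[0, 0, 0], 0, 255]
    - [[0, 0, 0], 0, 255]
    - [[0, 0, 0], 0, 255]
    - [[0, 0, 0], 0, 255]
    - [[0, 0, 0], 0, 255]
    - [[0, 0, -0.2], 0, 255]
    - [[0, 0, -0.4], 0, 255]
    - [[0, 0, -0.5], 0, 255]
    - [[0, 0, -0.5], 0, 255]
  force: 55

```text
time: 10.93
ee_pos: [540.5, -62.2, 32.1]
tcp_rot: [-0.0, 0.76, 0.65, -0.0]
ft_force: [-0.3, 0.0, -8.9]
gripper_width: 31.6
grip_force: 55.0
```

```bash
python3 -c "
from h import *
T,d=bot.snapshot('top');cv2.imwrite('pics/t3.png',cv2.resize(T[100:240,100:420,::-1],None,fx=2.5,fy=2.5,interpolation=2))
S,d=bot.snapshot('scene')
B=((100,120,60),(125,255,255))
c,k=cen(mask(T,(7,170,150),(18,255,255),(320,165,370,190)));print('paddle',c,ray('top',[c],110))
k=np.vstack([x for x in cv2.findContours(mask(T,*B,(240,150,355,200)),0,1)[0]]);print(rect('top',k,8))
shift(541.1-32.5,-62.8+115.8,30,-8.8)"
```

```text
paddle [344.1970588235294, 179.11764705882354] [[ 517.56612283 -207.31847992]]
((535.8936157226562, -93.00314331054688), (273.53704833984375, 84.64344787597656), 81.03350830078125)
t 11.0333 pos [540.6 -62.2  32. ] yang -8.9 tilt [-0.    -0.001 -1.   ] F [ 0.5 -0.4 -8.8] w 31.5 q7 [-0.58  0.43  0.73  1.9  -0.35  0.94  0.16]
shift cm [10.89 -4.95  0.21] roll -0.1
```

View pics/t3.png

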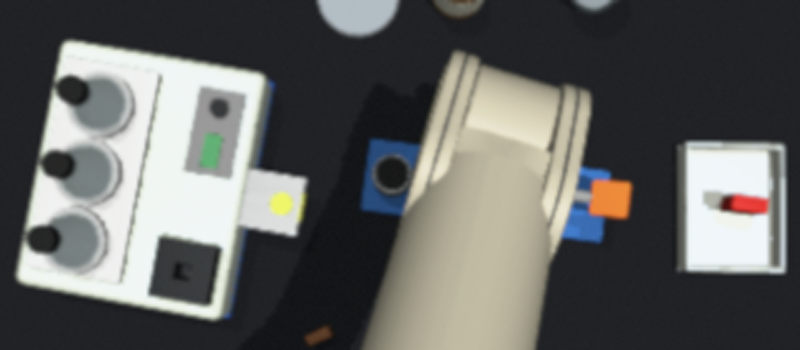

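The crop shows the jack gripped and lifted (saddle at (392,174) in the crop), the plug lying in the tray at (745,203), and the socket empty.

Emit:
play_rows:
  series:
    - [[0.4, -0.2, 0], 0, 255]
    - [[1.2, -0.5, 0], 0, 255]
    - [[2.2, -1, 0], 0, 255]
    - [[3.3, -1.5, 0], 0, 255]
    - [[4.4, -2, 0], 0, 255]
    - [[5.5, -2.5, 0], 0, 255]
    - [[6.6, -3, 0], 0, 255]
    - [[7.7, -3.5, 0], 0, 255]
    - [[8.8, -4, 0], 0, 255]
    - [[9.8, -4.45, 0], 0, 255]
    - [[10.6, -4.8, 0], 0, 255]
    - [[10.9, -4.95, 0], 0, 255]

```text
time: 12.03
ee_pos: [508.6, 55.3, 32.4]
tcp_rot: [-0.0, 0.759, 0.651, 0.0]
ft_force: [-0.5, -0.4, -8.3]
gripper_width: 31.8
grip_force: 55.0
```

Emit:
play_rows:
  series:
    - [[0, 0, 0], 0, 255]
    - [[0, 0, 0], 0, 255]

```text
time: 12.2
ee_pos: [509.3, 52.8, 32.6]
tcp_rot: [0.0, 0.76, 0.65, 0.0]
ft_force: [-0.1, -0.9, -8.3]
gripper_width: 31.6
grip_force: 55.0
```

```bash
python3 -c "
from h import *
T,d=bot.snapshot('top');cv2.imwrite('pics/t4.png',cv2.resize(T[100:240,100:420,::-1],None,fx=2.5,fy=2.5,interpolation=2))
B=((100,120,60),(125,255,255))
c,k=cen(mask(T,(7,170,150),(18,255,255),(270,165,350,210)));print('paddle',c,ray('top',[c],114))
c,k=cen(mask(T,(22,120,120),(35,255,255),(200,165,230,195)));print('mark',c,ray('top',[c],78))
shift(508.6,53,28,-8.9)"
```

```text
paddle [298.69009584664536, 192.47390841320552] [[486.13022049 -92.20186616]]Traceback (most recent call last):
  File "<string>", line 6, in <module>
    c,k=cen(mask(T,(22,120,120),(35,255,255),(200,165,230,195)));print('mark',c,ray('top',[c],78))
        ~~~^^^^^^^^^^^^^^^^^^^^^^^^^^^^^^^^^^^^^^^^^^^^^^^^^^^^^
  File "h.py", line 16, in cen
    c=big(m);M=cv2.moments(c);return [M['m10']/M['m00'],M['m01']/M['m00']],c
  File "h.py", line 14, in big
    return max(cv2.findContours(m,0,cv2.CHAIN_APPROX_NONE)[0],key=cv2.contourArea)
ValueError: max() iterable argument is empty
```

View pics/t4.png

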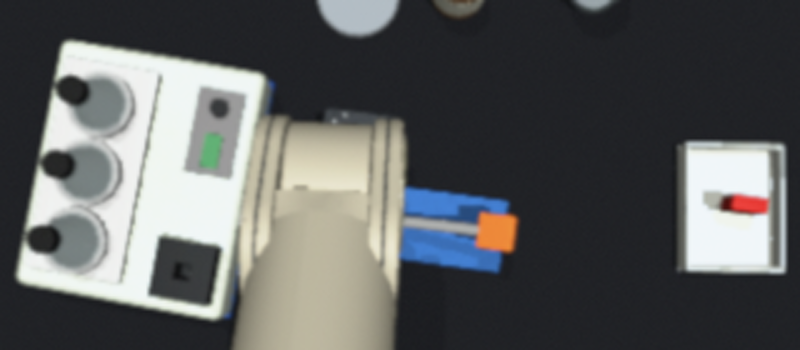

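The crop shows the jack's rear end at (455,232) with the arm hiding the tab. The paddle moved by (−31.5, +115) mm, as intended. I'll lower and release.

Emit:
play_rows:
  series:
    - [[0, 0, 0.2], 0, 255]
    - [[0, 0, 0.35], 0, 255]
    - [[0, 0, 0.45], 0, 255]
    - [[0, 0, 0.5], 0, 255]
    - [[0, 0, 0.5], 0, 255]
    - [[0, 0, 0.5], 0, 200]
    - [[0, 0, 0.5], 0, 120]
    - [[0, 0, 0.5], 0, 60]
    - [[0, 0, 0.5], 0, 0]
    - [[0, 0, 0.5], 0, 0]
    - [[0, 0, 0.5], 0, 0]
    - [[0, 0, 0.5], 0, 0]

```text
time: 13.25
ee_pos: [509.3, 52.9, 27.5]
tcp_rot: [0.0, 0.76, 0.65, 0.0]
ft_force: [-0.4, -0.1, 0.2]
gripper_width: 63.9
grip_force: 0.0
```

Emit:
play_rows:
  series:
    - [[0, 0, -1], 0, 0]
    - [[0, 0, -3], 0, 0]
    - [[0, 0, -6], 0, 0]
    - [[0, 0, -9], 0, 0]
    - [[0, 0, -12], 0, 0]
    - [[0, 0, -15], 0, 0]
    - [[-2, 0, -17], 0, 0]
    - [[-5, 0, -17], 0, 0]
    - [[-8.5, 0, -17], 0, 0]
    - [[-12, 0, -17], 0, 0]
    - [[-15, 0, -17], 0, 150]
    - [[-16, 0, -17], 0, 255]

```text
time: 14.25
ee_pos: [483.2, -110.1, 198.4]
tcp_rot: [0.0, 0.762, 0.648, 0.0]
ft_force: [-0.1, -0.4, 0.1]
gripper_width: 80.2
grip_force: 0.0
```

```bash
python3 -c "
from h import *
T,d=bot.snapshot('top');S,d=bot.snapshot('scene');cv2.imwrite('pics/s5.png',cv2.resize(S[100:280,170:400,::-1],None,fx=3.2,fy=3.2))
def f(n,*a):
  try:
    c,k=cen(mask(*a[:4]));print(n,np.round(c,1),cv2.contourArea(k),ray(a[4],[c],a[5]))
  except ValueError: print(n,'none')
O=((7,170,150),(18,255,255))
f('pad',T,*O,(270,165,350,210),'top',110);f('pad',S,*O,(195,130,300,200),'scene',108)
f('mark',T,(22,120,120),(35,255,255),(200,165,230,195),'top',78)
f('mark',S,(22,120,120),(35,255,255),(270,208,295,230),'scene',78)
shift(486,-88,150,-8.9)"
```

```text
pad [296.1 192. ] 87.0 [[487.46339977 -86.33311287]]
pad [239.7 157.2] 116.0 [[487.02119268 -88.47468734]]
mark [212.1 181.1] 33.0 [[520.33651906 126.23786738]]
mark [282.9 216.9] 41.5 [[519.01971662 127.83176056]]
t 14.35 pos [ 484.  -107.4  198.2] yang -9.16 tilt [ 0.     0.001 -1.   ] F [ 0.2  0.7 -0.5] w 72.5 q7 [-0.76  0.05  0.93  1.87 -0.04  1.24  0.02]
shift cm [ 1.95 -0.11  4.82] roll -0.26
```

View pics/s5.png

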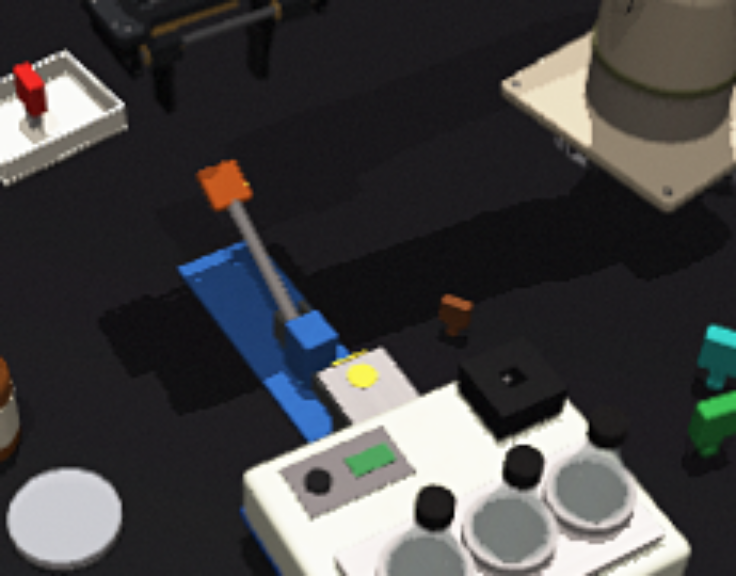

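The crop shows the jack standing with its saddle hidden under the tab, right below the yellow mark at (362,376). The paddle is up at (225,185), and the plug stands on its shank in the tray at (30,90). From the paddle's displacement, the saddle is within about 2 mm of the mark.

Emit:
play_rows:
  series:
    - [[1, 0, 1], 0, 255]
    - [[1.5, 0.1, 3], 0, 255]
    - [[1.5, 0.1, 5], 0, 255]
    - [[1.5, 0.1, 6.5], 0, 255]
    - [[1.5, 0.1, 7.2], 0, 255]
    - [[1.5, 0.1, 7.2], 0, 255]
    - [[1.5, 0.1, 7.2], 0, 255]
    - [[1.5, 0.1, 7.2], 0, 255]
  force: 40

```text
time: 15.02
ee_pos: [488.4, -89.8, 126.2]
tcp_rot: [0.0, 0.76, 0.65, 0.0]
ft_force: [1.0, 0.0, 0.0]
gripper_width: 20.3
grip_force: 0.0
```

```bash
python3 -c "
from h import *
shift(487.5,-90,112,-8.9)
shift(484.9,-106.1,51,-8.9)"
```

```text
t 15.0167 pos [488.4 -89.8 126.2] yang -8.86 tilt [ 0.     0.001 -1.   ] F [1. 0. 0.] w 20.3 q7 [-0.74  0.16  0.91  1.95 -0.15  1.09  0.08]
shift cm [-0.03 -0.09  1.42] roll 0.04
t 15.0167 pos [488.4 -89.8 126.2] yang -8.86 tilt [ 0.     0.001 -1.   ] F [1. 0. 0.] w 20.3 q7 [-0.74  0.16  0.91  1.95 -0.15  1.09  0.08]
shift cm [-1.66 -0.1   7.52] roll 0.04
```

Emit:
play_rows:
  series:
    - [[0, -0.1, 0.5], 0, 255]
    - [[0, -0.1, 1], 0, 255]
    - [[0, -0.1, 1.5], 0, 255]
    - [[-0.3, -0.1, 2.1], 0, 255]
    - [[-0.6, -0.1, 2.8], 0, 255]
    - [[-0.9, -0.1, 3.6], 0, 255]
    - [[-1.2, -0.1, 4.4], 0, 255]
    - [[-1.4, -0.1, 5.2], 0, 255]
    - [[-1.5, -0.1, 5.9], 0, 255]
    - [[-1.6, -0.1, 6.6], 0, 255]
    - [[-1.7, -0.1, 7.1], 0, 255]
    - [[-1.7, -0.1, 7.3], 0, 255]

```text
time: 16.02
ee_pos: [484.8, -105.9, 52.2]
tcp_rot: [-0.001, 0.76, 0.65, 0.001]
ft_force: [-2.3, 8.1, 14.6]
gripper_width: 0.3
grip_force: 7.5
```

Emit:
play_rows:
  series:
    - [[0, 0, 0.1], 0, 255]
    - [[0, 0, 0.2], 0, 255]
    - [[0, 0, 0.2], 0, 255]

```text
time: 16.27
ee_pos: [484.8, -106.0, 51.0]
tcp_rot: [-0.001, 0.76, 0.65, 0.001]
ft_force: [-4.0, 8.7, 20.6]
gripper_width: 0.8
grip_force: 10.5
```

```bash
python3 -c "
from h import *
shift(484.9,-106.1,51,-8.9)
T,d=bot.snapshot('top');S,d=bot.snapshot('scene');cv2.imwrite('pics/s6.png',cv2.resize(S[100:280,170:400,::-1],None,fx=3.2,fy=3.2))
c,k=cen(mask(S,(22,120,120),(35,255,255),(265,200,300,230)));print(c,ray('scene',[c],78),ray('scene',[c],98))"
```

```text
t 16.2667 pos [ 484.8 -106.    51. ] yang -8.87 tilt [ 0.003  0.    -1.   ] F [-4.   8.7 20.6] w 0.8 q7 [-0.64  0.31  0.87  2.02 -0.29  0.94  0.23]
shift cm [-0.01  0.01  0.  ] roll 0.03
[284.52272727272725, 213.61363636363637] [[508.50343327 122.27573282]] [[520.60193515 134.29430572]]
```

View pics/s6.png

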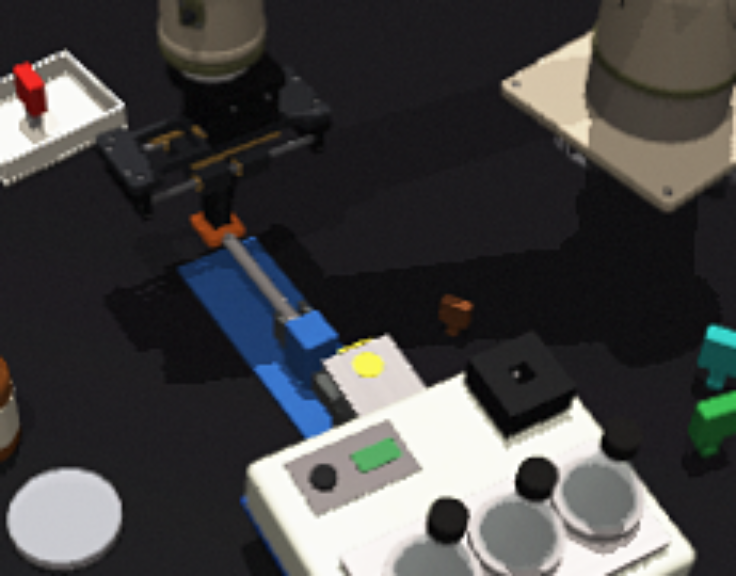

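The crop shows the handle level with the paddle at (217,230) under the fingers, the tab raised (mark moved to (368,364)), and the jack base unmoved. Now I'll let the handle all the way up, following the arc.

Emit:
play_rows:
  series:
    - [[0, 0, -0.6], 0, 255]
    - [[0.1, 0, -1.4], 0, 255]
    - [[0.3, 0, -2.2], 0, 255]
    - [[0.5, 0, -3], 0, 255]
    - [[0.8, 0, -3.8], 0, 255]
    - [[1.1, 0, -4.6], 0, 255]
    - [[1.4, 0, -5.4], 0, 255]
    - [[1.7, 0, -6.2], 0, 255]
    - [[1.7, 0, -7], 0, 255]
    - [[1.7, 0, -7.7], 0, 255]
    - [[1.7, 0, -7.7], 0, 255]
    - [[1.7, 0, -7.7], 0, 255]

```text
time: 17.37
ee_pos: [486.7, -90.4, 127.5]
tcp_rot: [-0.0, 0.76, 0.65, 0.0]
ft_force: [0.1, -0.2, -0.4]
gripper_width: 0.1
grip_force: 0.0
```

```bash
python3 -c "
from h import *
T,d=bot.snapshot('top');S,d=bot.snapshot('scene')
c,k=cen(mask(S,(22,120,120),(35,255,255),(265,200,300,230)));print(c,ray('scene',[c],78))
c,k=cen(mask(S,(7,170,100),(18,255,255),(195,130,300,200)));print(c,ray('scene',[c],108))
k=np.vstack(cv2.findContours(mask(T,(100,120,60),(125,255,255),(200,150,320,225)),0,1)[0]);print(rect('top',k,8))
shift(484.9,-106.1,51,-8.9)"
```

```text
[282.8835341365462, 216.91967871485943] [[519.01971662 127.83176056]]
[239.34199134199133, 158.15440115440114] [[490.1482883  -86.12830401]]
((507.7268371582031, 40.736053466796875), (233.15420532226562, 84.4839859008789), 81.18524169921875)
t 17.4667 pos [486.4 -90.4 127.1] yang -8.91 tilt [-0.    -0.001 -1.   ] F [-0.8 -0.5 -0.5] w 1.0 q7 [-0.75  0.16  0.92  1.96 -0.14  1.09  0.07]
shift cm [-1.57  0.1   7.61] roll -0.01
```

Emit:
play_rows:
  series:
    - [[0, 0, 0.6], 0, 255]
    - [[0, 0, 1.2], 0, 255]
    - [[0, 0, 1.7], 0, 255]
    - [[-0.3, 0, 2.3], 0, 255]
    - [[-0.6, 0, 3], 0, 255]
    - [[-0.9, 0, 3.8], 0, 255]
    - [[-1.2, 0, 4.6], 0, 255]
    - [[-1.4, 0, 5.4], 0, 255]
    - [[-1.5, 0, 6.1], 0, 255]
    - [[-1.6, 0, 6.8], 0, 255]
    - [[-1.7, 0, 7.3], 0, 255]
    - [[-1.7, 0, 7.5], 0, 255]

```text
time: 18.47
ee_pos: [484.4, -105.7, 52.0]
tcp_rot: [-0.001, 0.76, 0.65, 0.001]
ft_force: [-3.0, 7.5, 15.5]
gripper_width: 0.5
grip_force: 7.6
```

Emit:
play_rows:
  series:
    - [[0, 0, 0.1], 0, 255]
    - [[0, 0, 0.2], 0, 255]
    - [[0, 0, 0.25], 0, 255]
    - [[0, 0, 0.25], 0, 255]
    - [[0, 0, 0.25], 0, 255]
    - [[0, 0, 0.25], 0, 255]
    - [[0, 0, 0.25], 0, 255]
    - [[0, 0, 0.25], 0, 255]

```text
time: 19.13
ee_pos: [484.5, -105.8, 50.7]
tcp_rot: [-0.001, 0.76, 0.65, 0.001]
ft_force: [-8.4, 8.7, 26.8]
gripper_width: 0.3
grip_force: 13.3
```

```bash
python3 -c "
from h import *
shift(484.9,-106.1,51,-8.9)
T,d=bot.snapshot('top');S,d=bot.snapshot('scene');cv2.imwrite('pics/s7.png',cv2.resize(S[100:280,170:400,::-1],None,fx=3.2,fy=3.2))
c,k=cen(mask(S,(22,120,120),(35,255,255),(265,200,300,230)));print(c)
shift(484.9,-106.1,51,-8.9)"
```

```text
t 19.1333 pos [ 484.5 -105.8   50.7] yang -8.87 tilt [ 0.003 -0.001 -1.   ] F [-8.4  8.7 26.8] w 0.3 q7 [-0.64  0.31  0.87  2.02 -0.29  0.94  0.23]
shift cm [-0.03  0.04 -0.03] roll 0.03
[284.64130434782606, 213.55434782608697]
t 19.2333 pos [ 484.5 -105.8   50.7] yang -8.87 tilt [ 0.003 -0.001 -1.   ] F [-6.8  8.5 26.7] w -0.0 q7 [-0.64  0.31  0.87  2.02 -0.29  0.94  0.23]
shift cm [-0.03  0.04 -0.03] roll 0.03
```

View pics/s7.png

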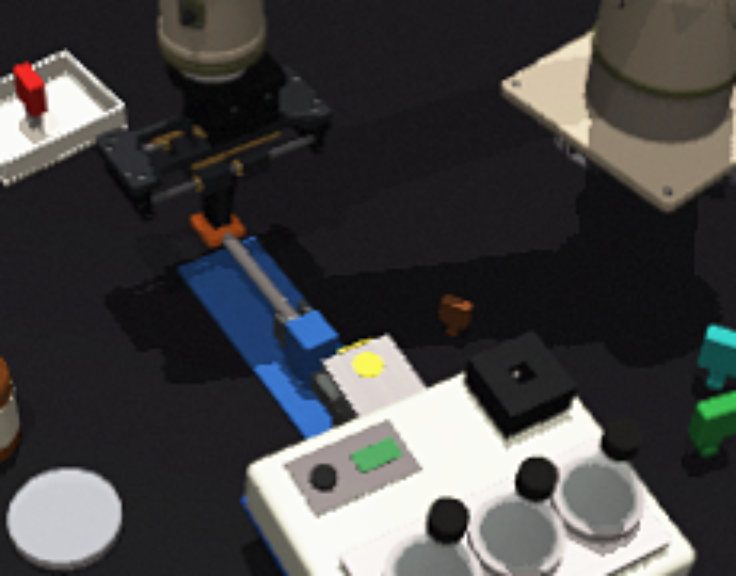

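The picture matches the first stroke: handle level and held, mark raised at (368,364), jack base in place, plug in the tray. The push is steady at 27 N, so I'm handing in.

```bash
python3 -c "
from station import bot
print(bot.job_done())"
```

```text
the job is handed in; nothing more can be done
None
```

I handed the job in at about 19 s of the 72 s allowed; the interface gave no verdict. By camera and force readings, the plug is in the white tray, the jack made one full pump under the mark (saddle about 2 mm off), and the handle is held down at about 27 N with the shaker raised.

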